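# Heft the cover-slip pack and sort it

### The job

Pick up the dark navy cover-slip pack and feel its weight: if it weighs more than about 300 g there is still plenty of glass in it, so stand it upright in the brown cardboard tray; if it is lighter than that, stand it upright in the orange plastic tray instead. Set it down gently on the tray's floor, do not drop it.

Things in the scene. Friction and masses are not known exactly. Their poses are not given: they have to be found in the camera images.
- pack_center (a point): centre (half-way up) of the closed, rigid navy-blue box of cover slips, 52 (x) x 78 (y) x 75 (z) mm, loose, standing upright on the table at the start; x across its narrow 52 mm width (grasp it across this, in its upper half), y along its 78 mm length, z up
- pack: the same navy pack, origin at the centre of its underside, same axes. Its weight cannot be seen: anywhere from 100 to 500 g (1.0 to 4.9 N), new at each start, centre of mass near its centre; when it is held clear of everything the upward-downward force on the tool changes by this weight
- brown_tray: low open brown cardboard tray, for a pack over 300 g; outside 96 (x) x 126 (y) x 22 (z) mm, inside 90 x 120 mm, walls and floor 3 mm thick, fixed to the table; origin under its centre at table height, x along its short side, y along its long side, z up; the two trays may swap places from start to start
- orange_tray: low open orange plastic tray, for a pack under 300 g; outside 96 (x) x 126 (y) x 22 (z) mm, inside 90 x 120 mm, walls and floor 3 mm thick, fixed to the table; origin under its centre at table height, x along its short side, y along its long side, z up; the two trays may swap places from start to start
- microscope: tall black and cream microscope, fixed on the table right of the pack and trays, always in the same place: all of it lies within 180 mm (horizontally) of x = 0.38, y = -0.01, and it is 386 mm high. It stands between the robot's start and the work: pass over it with the whole tool above 0.43 m or swing round it
There are look-alikes about, which are no part of the job. What is shaped like the pack but pink is not meant.

How it is judged (in metres and radians):
At the end, for the whole second after the job is handed in: the pack stands upright (within 10 degrees) and still on the floor of the right tray, its centre within 35 mm of the tray's: brown if it weighs over 300 g, orange if under (from 255 to 345 g either will do; the weight is read as its force on the tray) (angle between pack_center's own z axis and vertical below 0.17 rad and linear speed of pack below 0.02 m/s and ((contact force between pack and brown_tray above 2.5 N and horizontal distance between pack_center and brown_tray below 0.035 m and z of pack_center in the frame of brown_tray below 0.049 m) or (contact force between pack and orange_tray between 0.3 and 3.4 N and horizontal distance between pack_center and orange_tray below 0.035 m and z of pack_center in the frame of orange_tray below 0.049 m))); the robot touches nothing.
It fails at once if the pack is dropped: it lands on a tray floor or the table at more than 0.6 m/s, as after a fall of 2 cm (linear speed of pack above 0.6 m/s and height (world z) of pack_center below 0.05 m).
It also fails if it takes over 42 s, if anything falls off the work surface, if the arm or the gripper's body presses on something with over 40 N, if the wrist force passes 120 N, or if a joint passes its speed limit or range.

### The arm

A 7-joint arm with a two-finger parallel gripper is mounted at the origin on a cart in front of the work surface, level with it; the furniture and walls round the work are solid. World frame = base frame: x ahead of the robot, y to its left, z up, the work surface at z = 0. Lengths are in mm, angles in rad, forces in N, time in s.
With the tool pointing down it reaches from about 350 to 900 mm from the base axis. Payload 7.2 kg.
Tool frame: the origin (TCP) lies midway between the tips of the shut fingers; the grasp point (between the pads) lies 19 mm behind it; z points along the fingers, y is the line along which they close (so a half turn about z gives the same grasp; the last joint's range is limited). The gripper opens to 88 mm and grips with 3 to 60 N. Pads are 20 mm wide; open, the fingers measure 115 mm over their backs; the gripper's body (75 mm by 178 mm) begins 61 mm behind the grasp point.
Start: joints at [-1.246, 0.411, -0.013, 1.596, 0.006, 1.134, -0.082], TCP at [239.245, 577.4, 222.653] pointing down, gripper open.
Joint ranges: [-2.95, 2.95], [-0.29, 1.99], [-1.47, 1.44], [0.14, 2.54], [-1.03, 4.17], [0.13, 1.85], [-2.86, 2.86]. Speed limits (rad/s): [2.39, 2.39, 3.01, 3.01, 3.14, 3.14, 3.14].

### API

Orientations are given as a unit quaternion [w, x, y, z].
In Python, from station import env gives the robot as it stands.
- The arm moves only by the shell command python3 -m pendant 'ROWS' [OPENING] [FORCE]. ROWS is JSON, a list of rows, each an object with "offset": the shift along the tool's x, y, z as a fraction of full scale, a list of three; "rot": the turn, a rotation vector about the tool's x, y, z as a fraction of full scale, a list of three. In form: [{"offset": [x, y, z], "rot": [wx, wy, wz]}, ...]. A call has exactly 8 rows; each row is the pose to reach, as a shift and turn from the pose commanded when the call began, along the tool's axes at that moment; what a row does not reach only later rows make up. Full scale, the value 1, is 500 mm for a shift and 1.5 rad for a turn. A row lasts 1/12 s, in which the tool goes at most 41.7 mm and 7.16 degrees, less where a joint would pass 70% of its speed; a pose out of reach is approached as far as the arm can. A call with a number of a shift or a turn outside -1 to 1 is refused whole. A call with a gripper value outside its range is refused whole. OPENING is the closure, from 0 (fully open) to 1 (shut), set as the call begins (- or left out, the last holds). The fingers move at their own pace and stop on an object; FORCE is the grip in N (left out, the last holds). Time passes only in rows, so rows that repeat a pose let the fingers close, or fill a call up. It gives the time, the measured TCP pose, the force, the opening and the grip force at its end, in the units of the state.
- env.read_state(): the state, without advancing time (a new reading comes with each control period).
- env.camera(name): name is "scene" or "top" or "wrist"; returns a dict with "color" (400x640x3 uint8, red, green, blue), "range_z" (400x640 float32, mm along the optical axis (not along the pixel's ray), 0 where there is no reading), "fx", "fy", "cx", "cy" (pixels), "R" (3x3) and "t" (3): a world point X has camera coordinates R X + t; the wrist camera has in their place "tool_from_camera" (4x4, takes a point from camera to tool coordinates, whose origin is the TCP and whose axes are the flange's). Camera axes: x right, y down, z forward; pixel columns grow to the right and rows downward; lengths in mm; the calibration is good to about 2 mm. The wrist camera is an equidistant fisheye: a pixel r from the principal point sees the ray r / f radians off the axis. A picture is of the moment at which its call begins: read the wrist's pose just before it.
- env.close_job(): hands the job in; it is judged then, once.
The state is a dict: "t": time; "joint_pos": joint angles; "joint_velocities": joint speeds; "joint_torque": joint torques, N m; "eef_pos": TCP position; "tool_rot": TCP orientation; "ft_force": force on the tool from outside, world axes, zero at the start; "moment": the same for the moment, N m; "grip_width": finger opening in mm; "finger_force": force on a finger pad.
Only numpy, scipy, OpenCV 4.12 (cv2) and the standard library are available. Lean on these libraries where they do the work, as an engineer would, in place of code of your own. Each camera call takes 0.05 s, during which the arm holds its last target. There are 200 camera calls.

## Working session

There is one attempt and no reset: what is moved stays moved. The work goes in short steps, Python scripts to look and compute and a shell command to move; the robot and the scene stay as the last step left them, time stands still between calls to the robot, and variables do not carry over. Pictures are saved under pics/ and viewed, at most 10 in all, crops included, and the job is handed in when it is done.

```bash
ls; mkdir -p pics; python3 - <<'E'
from station import env
import cv2,numpy as np
s=env.read_state();print(s)
ims=[]
for n in("scene","top"):
    c=env.camera(n);np.savez(f"pics/{n}.npz",**c);ims.append(c["color"][:,:,::-1])
    print(n,c["fx"],c["cx"],c["cy"],(-c["R"].T@c["t"]).round(),c["R"].round(2).tolist())
    cv2.imwrite(f"pics/{n}0.png",ims[-1])
E
```

```text
pics
{'t': 0.0, 'joint_pos': array([-1.24618553,  0.41186767, -0.01269651,  1.59701803,  0.00560958,
        1.13430703, -0.08220089]), 'joint_velocities': array([ 4.48835050e-04,  3.66172744e-05,  8.00276880e-04,  7.08647298e-04,
       -1.90751670e-04, -1.89942073e-04,  4.17867072e-04]), 'joint_torque': array([ 5.14374042e-04, -5.87949443e+01,  6.42125141e-01, -2.91059929e+01,
       -5.37448260e-02,  1.84360589e-02,  1.35236987e-04]), 'eef_pos': array([239.10191113, 576.91955099, 221.83990196]), 'tool_rot': array([-9.04550241e-05,  1.95138452e-01,  9.80775394e-01, -7.76982073e-04]), 'ft_force': array([-0.9318885 , -0.33143531,  0.10811747]), 'moment': array([-0.04222211, -0.00889263, -0.00982012]), 'finger_force': 0.0, 'grip_width': 87.99121634437577}
scene 390.478627927127 314.8867374281031 201.4082194646533 [-129.  638.  492.] [[-0.58, -0.82, 0.01], [-0.4, 0.27, -0.87], [0.71, -0.51, -0.48]]
top 394.61546006791923 323.5327540014616 202.08406896834208 [419. 202. 890.] [[-0.03, -1.0, 0.0], [-1.0, 0.03, -0.04], [0.04, -0.0, -1.0]]
```

View pics/top0.png

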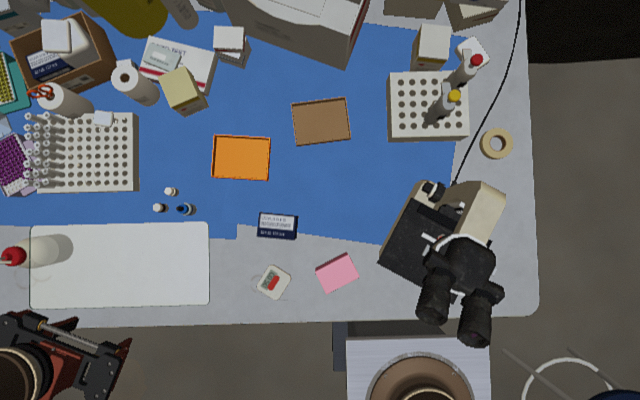

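View pics/scene0.png

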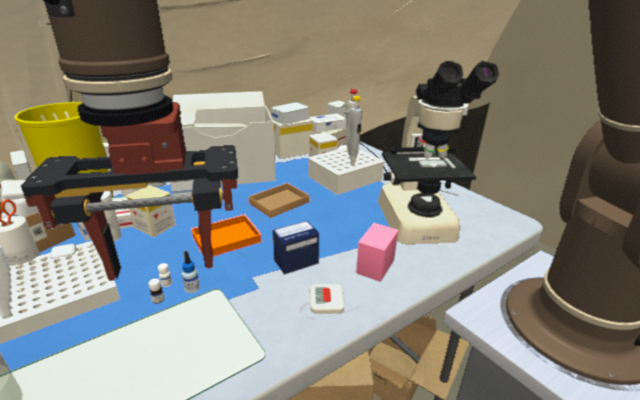

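The top view shows the navy pack at (277,225), the orange tray at (241,157), the brown tray at (321,121), the pink decoy at (337,272) and the microscope at right. In the scene view the pack stands upright at (296,247), with no obstacle on the gripper's side except small bottles.

```bash
cat > h.py <<'E'
import numpy as np,cv2
def pts(c):
    v,u=np.mgrid[:400,:640];z=c["range_z"]
    P=np.stack([(u-c["cx"])/c["fx"]*z,(v-c["cy"])/c["fy"]*z,z],-1)
    return (P-c["t"])@c["R"]
def rect(P):
    (x,y),(w,h),a=cv2.minAreaRect(P[:,:2].astype(np.float32))
    return [round(float(q),1) for q in(x,y,w,h,a)]
E
python3 - <<'E'
from h import *
c=dict(np.load("pics/top.npz"));W=pts(c);v,u=np.mgrid[:400,:640]
hsv=cv2.cvtColor(c["color"],cv2.COLOR_RGB2HSV)
b=lambda x0,x1,y0,y1:(u>x0)&(u<x1)&(v>y0)&(v<y1)&(c["range_z"]>0)
def ray(m,z):
    d=np.stack([(u-c["cx"])/c["fx"],(v-c["cy"])/c["fy"],1+0*u],-1)[m]@c["R"];o=-c["R"].T@c["t"]
    return o+d*((z-o[2])/d[:,2])[:,None]
m=b(240,310,195,250)&(W[...,2]>62)&(W[...,2]<90);print("pack",m.sum(),np.median(W[m][:,2]),rect(W[m]),rect(ray(m,75)))
for n,bb in(("orange",(200,285,125,195)),("brown",(280,362,85,155))):
    h=hsv[...,0];m=b(*bb)&(h<25)&(hsv[...,1]>70)
    k,l,st,_=cv2.connectedComponentsWithStats(m.astype(np.uint8));m=l==1+st[1:,4].argmax()
    r=m&(W[...,2]>14);print(n,m.sum(),np.median(W[m][:,2]),rect(W[m]),"rim",r.sum(),rect(W[r]), "ray",rect(ray(m,22)))
# tall things around
for n in("tall",):
    m=b(120,450,100,260)&(W[...,2]>100);print(W[m].min(0),W[m].max(0))
from scipy.spatial.transform import Rotation as R
print(R.from_quat([9.80775394e-01*0+1.95138452e-01,9.80775394e-01,-7.76982073e-04,-9e-5]).as_matrix().round(3))
E
```

```text
pack 963 75.61117007874616 [408.3, 298.5, 78.1, 52.0, 83.2] [408.2, 298.2, 78.6, 51.9, 83.1]
orange 2473 3.590819957940339 [562.3, 381.8, 126.9, 96.0, 85.1] rim 333 [562.3, 381.9, 126.8, 96.0, 85.1] ray [561.9, 380.2, 128.5, 95.4, 85.1]
brown 2358 3.2282206863740255 [638.9, 201.5, 95.8, 123.3, 6.1] rim 287 [638.9, 201.5, 95.8, 123.3, 6.1] ray [637.9, 201.3, 96.0, 123.4, 6.0]
[342.10551486 -50.91236512 100.02270181] [638.63835373 101.16385635 337.44109737]
[[-0.924  0.383 -0.   ]
 [ 0.383  0.924 -0.001]
 [-0.    -0.002 -1.   ]]
```

```bash
python3 -m pendant '[{"offset":[-0.04,-0.03,0],"rot":[0,0,0.05]},{"offset":[-0.1,-0.07,0],"rot":[0,0,0.12]},{"offset":[-0.17,-0.12,0.01],"rot":[0,0,0.2]},{"offset":[-0.24,-0.18,0.02],"rot":[0,0,0.28]},{"offset":[-0.31,-0.23,0.03],"rot":[0,0,0.36]},{"offset":[-0.38,-0.28,0.04],"rot":[0,0,0.44]},{"offset":[-0.45,-0.33,0.05],"rot":[0,0,0.52]},{"offset":[-0.50,-0.37,0.06],"rot":[0,0,0.58]}]' 0 30
cat > w.py <<'E'
# current pose and delta to a world target x,y,z and closing-axis angle (deg), in fractions of full scale
import sys;import numpy as np
from station import env
from scipy.spatial.transform import Rotation as R
s=env.read_state();q=s["tool_rot"];r=R.from_quat([q[1],q[2],q[3],q[0]])
x,y,z,a=map(float,sys.argv[1:])
print("t",round(s["t"],2),s["eef_pos"].round(1),"F",s["ft_force"].round(2),"w",round(s["grip_width"],1),"f",round(s["finger_force"],1),"j",s["joint_pos"].round(2))
Y=np.array([np.cos(np.radians(a)),np.sin(np.radians(a)),0]);Z=np.array([0,0,-1.])
T=R.from_matrix(np.stack([np.cross(Y,Z),Y,Z],1))
print("offset",(r.inv().apply(np.array([x,y,z])-s["eef_pos"])/500).round(3),"rot",((r.inv()*T).as_rotvec()/1.5).round(3))
E
python3 w.py 408 298 160 -7
```

```text
t: 0.77
eef_pos: [399.2, 310.6, 192.9]
tool_rot: [0.0, 0.593, 0.805, 0.0]
ft_force: [1.3, 0.3, 0.4]
grip_width: 87.8
finger_force: 0.0
t 0.77 [399.2 310.6 192.9] F [1.28 0.29 0.41] w 87.8 f 0.0 j [-0.97  0.24  0.26  1.93 -0.07  0.98 -0.38]
offset [-0.029  0.009  0.066] rot [ 0.    -0.     0.283]
```

```bash
python3 -m pendant '[{"offset":[-0.01,0,0.01],"rot":[0,0,0.05]},{"offset":[-0.015,0.005,0.02],"rot":[0,0,0.12]},{"offset":[-0.02,0.005,0.03],"rot":[0,0,0.2]},{"offset":[-0.025,0.01,0.04],"rot":[0,0,0.26]},{"offset":[-0.029,0.009,0.05],"rot":[0,0,0.283]},{"offset":[-0.029,0.009,0.06],"rot":[0,0,0.283]},{"offset":[-0.029,0.009,0.066],"rot":[0,0,0.283]},{"offset":[-0.029,0.009,0.066],"rot":[0,0,0.283]}]'
python3 w.py 408 298 38 -7; python3 - <<'E'
from station import env
import cv2
cv2.imwrite("pics/w1.png",env.camera("wrist")["color"][:,:,::-1])
E
```

```text
t: 1.43
eef_pos: [406.6, 299.9, 159.2]
tool_rot: [0.0, 0.746, 0.665, -0.001]
ft_force: [0.1, -0.6, -0.2]
grip_width: 87.7
finger_force: 0.0
t 1.43 [406.6 299.9 159.2] F [ 0.1  -0.58 -0.23] w 87.7 f 0.0 j [-1.    0.28  0.33  1.97 -0.11  0.91 -0.73]
offset [-0.003  0.003  0.242] rot [-0.001  0.001  0.005]
```

View pics/w1.png

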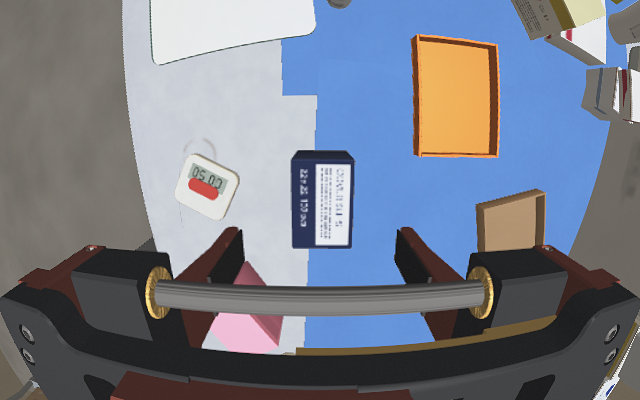

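The wrist view shows the pack at (322,200), centred between the fingertips at about (235,232) and (405,232) and aligned with them. I'm going down.

```bash
python3 -m pendant '[{"offset":[-0.001,0.001,0.02],"rot":[0,0,0.005]},{"offset":[-0.003,0.003,0.06],"rot":[0,0,0.005]},{"offset":[-0.003,0.003,0.10],"rot":[0,0,0.005]},{"offset":[-0.003,0.003,0.14],"rot":[0,0,0.005]},{"offset":[-0.003,0.003,0.18],"rot":[0,0,0.005]},{"offset":[-0.003,0.003,0.21],"rot":[0,0,0.005]},{"offset":[-0.003,0.003,0.235],"rot":[0,0,0.005]},{"offset":[-0.003,0.003,0.242],"rot":[0,0,0.005]}]' 0 30
python3 -m pendant '[{"offset":[0,0,0],"rot":[0,0,0]},{"offset":[0,0,0],"rot":[0,0,0]},{"offset":[0,0,0],"rot":[0,0,0]},{"offset":[0,0,0],"rot":[0,0,0]},{"offset":[0,0,0],"rot":[0,0,0]},{"offset":[0,0,0],"rot":[0,0,0]},{"offset":[0,0,0],"rot":[0,0,0]},{"offset":[0,0,0],"rot":[0,0,0]}]' 1 30
python3 w.py 408 298 138 -7
```

```text
t: 2.15
eef_pos: [407.4, 297.5, 36.7]
tool_rot: [0.0, 0.749, 0.662, -0.001]
ft_force: [-0.7, 0.1, -0.0]
grip_width: 87.9
finger_force: 0.0
t: 2.82
eef_pos: [408.9, 298.7, 39.5]
tool_rot: [-0.0, 0.75, 0.662, 0.001]
ft_force: [0.7, -1.4, 6.3]
grip_width: 51.6
finger_force: 30.0
t 2.82 [408.9 298.7  39.5] F [ 0.74 -1.42  6.31] w 51.6 f 30.0 j [-0.94  0.47  0.27  2.06 -0.21  0.63 -0.65]
offset [-0.001 -0.001 -0.197] rot [ 0.    -0.001 -0.001]
```

Gripped at 51.6 mm. Next I lift and weigh it.

```bash
python3 -m pendant '[{"offset":[0,0,-0.01],"rot":[0,0,0]},{"offset":[0,0,-0.04],"rot":[0,0,0]},{"offset":[0,0,-0.08],"rot":[0,0,0]},{"offset":[0,0,-0.12],"rot":[0,0,0]},{"offset":[0,0,-0.16],"rot":[0,0,0]},{"offset":[0,0,-0.19],"rot":[0,0,0]},{"offset":[0,0,-0.2],"rot":[0,0,0]},{"offset":[0,0,-0.2],"rot":[0,0,0]}]'
for i in 1 2 3; do python3 -m pendant '[{"offset":[0,0,0],"rot":[0,0,0]},{"offset":[0,0,0],"rot":[0,0,0]},{"offset":[0,0,0],"rot":[0,0,0]},{"offset":[0,0,0],"rot":[0,0,0]},{"offset":[0,0,0],"rot":[0,0,0]},{"offset":[0,0,0],"rot":[0,0,0]},{"offset":[0,0,0],"rot":[0,0,0]},{"offset":[0,0,0],"rot":[0,0,0]}]' | grep -E 'ft_f|eef|grip'; 
python3 - <<'E'
from station import env
import numpy as np
F=[]
for i in range(8): F.append(env.read_state()["ft_force"][2]);env.camera("top")
print(np.round(F,2),np.mean(F))
E
done
python3 w.py 561 380 150 -4.9;python3 w.py 638.5 201.5 150 6
```

```text
t: 3.48
eef_pos: [408.6, 298.6, 139.7]
tool_rot: [-0.0, 0.75, 0.662, 0.001]
ft_force: [-0.0, -0.5, -3.0]
grip_width: 51.7
finger_force: 30.0
eef_pos: [408.5, 298.3, 138.9]
ft_force: [-0.5, 0.2, -4.1]
grip_width: 52.0
[-4.06 -3.98 -3.65 -4.13 -4.17 -3.52 -3.64 -4.39] -3.9439842635244453
eef_pos: [408.4, 298.4, 138.9]
ft_force: [0.6, -0.4, -4.0]
grip_width: 51.9
[-3.96 -3.59 -3.79 -3.07 -3.76 -3.74 -3.37 -3.12] -3.5507109912781125
eef_pos: [408.5, 298.4, 138.9]
ft_force: [0.6, -0.2, -3.8]
grip_width: 51.6
[-3.78 -3.55 -3.65 -3.05 -4.53 -3.99 -3.99 -4.3 ] -3.8540677961426164
t 6.68 [408.5 298.4 138.9] F [ 0.26  0.22 -3.65] w 51.9 f 30.0 j [-0.99  0.31  0.33  1.99 -0.13  0.86 -0.72]
offset [ 0.2    0.283 -0.022] rot [ 0.    -0.    -0.026]
t 6.68 [408.5 298.4 138.9] F [ 0.26  0.22 -3.65] w 51.9 f 30.0 j [-0.99  0.31  0.33  1.99 -0.13  0.86 -0.72]
offset [-0.135  0.481 -0.022] rot [ 0.    -0.    -0.152]
```

About 3.8 N, roughly 385 g, so it goes in the brown tray. First I check for obstacles near the goal.

```bash
python3 - <<'E'
from h import *
c=dict(np.load("pics/top.npz"));W=pts(c).reshape(-1,3);W=W[c["range_z"].ravel()>0]
for a,b,d,e in((500,780,120,290),(250,700,60,400)):
    m=(W[:,0]>a)&(W[:,0]<b)&(W[:,1]>d)&(W[:,1]<e)&(W[:,2]>85);print(m.sum(),m.any()and(W[m].min(0),W[m].max(0)))
E
python3 -m pendant '[{"offset":[-0.01,0.03,-0.01],"rot":[0,0,-0.01]},{"offset":[-0.03,0.09,-0.02],"rot":[0,0,-0.03]},{"offset":[-0.045,0.15,-0.03],"rot":[0,0,-0.05]},{"offset":[-0.06,0.21,-0.03],"rot":[0,0,-0.07]},{"offset":[-0.075,0.27,-0.03],"rot":[0,0,-0.09]},{"offset":[-0.09,0.33,-0.03],"rot":[0,0,-0.11]},{"offset":[-0.11,0.39,-0.03],"rot":[0,0,-0.13]},{"offset":[-0.125,0.44,-0.03],"rot":[0,0,-0.145]}]'
python3 w.py 638.5 201.5 130 6
python3 - <<'E'
from station import env
import cv2
cv2.imwrite("pics/s2.png",env.camera("scene")["color"][:,:,::-1])
E
```

```text
768 (array([756.04502826, 134.11300441,  85.17583065]), array([779.93884764, 204.570866  , 178.29591425]))
1431 (array([274.713641  ,  60.00834374, 155.84736882]), array([414.60517582, 106.23091153, 385.94836613]))
t: 7.35
eef_pos: [620.9, 207.6, 153.7]
tool_rot: [0.0, 0.673, 0.74, -0.0]
ft_force: [0.2, -0.2, -4.5]
grip_width: 52.0
finger_force: 30.0
t 7.35 [620.9 207.6 153.7] F [ 0.18 -0.22 -4.51] w 52.0 f 30.0 j [-0.62  0.53  0.32  1.61 -0.19  1.03 -0.15]
offset [-0.015  0.034  0.047] rot [ 0.     0.    -0.007]
```

View pics/s2.png

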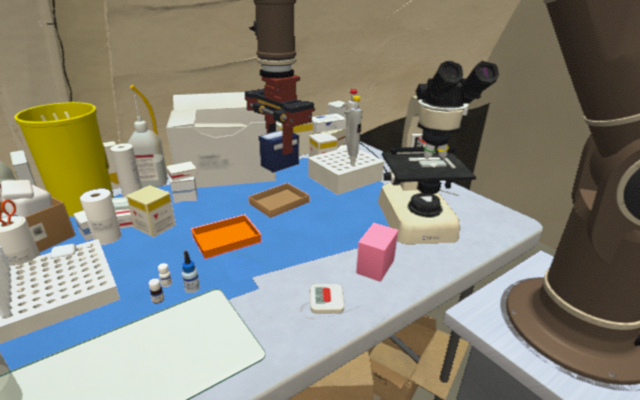

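The pack hangs upright in the gripper at (280,150), clear of the white box behind and the pipettes to the right.

```bash
python3 -m pendant '[{"offset":[-0.005,0.015,0],"rot":[0,0,-0.007]},{"offset":[-0.012,0.028,0.01],"rot":[0,0,-0.007]},{"offset":[-0.015,0.034,0.04],"rot":[0,0,-0.007]},{"offset":[-0.015,0.034,0.08],"rot":[0,0,-0.007]},{"offset":[-0.015,0.034,0.12],"rot":[0,0,-0.007]},{"offset":[-0.015,0.034,0.15],"rot":[0,0,-0.007]},{"offset":[-0.015,0.034,0.165],"rot":[0,0,-0.007]},{"offset":[-0.015,0.034,0.165],"rot":[0,0,-0.007]}]'
python3 w.py 638.5 201.5 42 6
python3 - <<'E'
from station import env
import cv2
c=env.camera("wrist");cv2.imwrite("pics/w3.png",c["color"][:,:,::-1])
E
```

```text
t: 8.07
eef_pos: [634.3, 203.6, 68.4]
tool_rot: [-0.001, 0.669, 0.743, -0.002]
ft_force: [-0.8, 0.0, -3.6]
grip_width: 51.8
finger_force: 30.0
t 8.07 [634.3 203.6  68.4] F [-0.84  0.02 -3.63] w 51.8 f 30.0 j [-0.58  0.65  0.29  1.64 -0.22  0.89 -0.1 ]
offset [-0.005  0.008  0.053] rot [-0.003  0.001  0.   ]
```

View pics/w3.png

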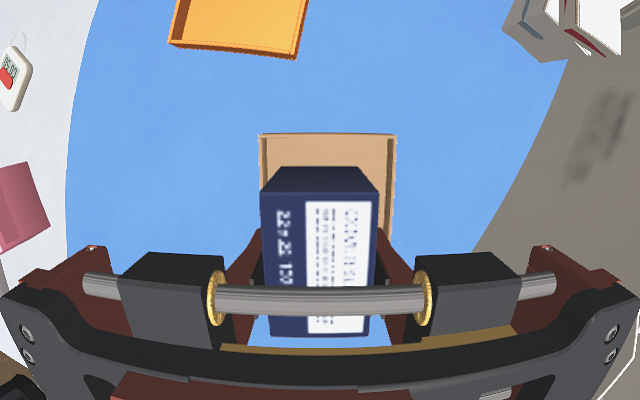

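The pack's bottom edge at (320,172) sits over the brown tray, which spans columns 258–396 with its far wall at row 135. I correct 4 mm and lower gently.

```bash
python3 -m pendant '[{"offset":[-0.003,0.006,0],"rot":[0,0,0]},{"offset":[-0.005,0.008,0.005],"rot":[0,0,0]},{"offset":[-0.005,0.008,0.015],"rot":[0,0,0]},{"offset":[-0.005,0.008,0.025],"rot":[0,0,0]},{"offset":[-0.005,0.008,0.033],"rot":[0,0,0]},{"offset":[-0.005,0.008,0.038],"rot":[0,0,0]},{"offset":[-0.005,0.008,0.042],"rot":[0,0,0]},{"offset":[-0.005,0.008,0.044],"rot":[0,0,0]}]'
python3 -m pendant '[{"offset":[0,0,0.001],"rot":[0,0,0]},{"offset":[0,0,0.002],"rot":[0,0,0]},{"offset":[0,0,0.003],"rot":[0,0,0]},{"offset":[0,0,0.004],"rot":[0,0,0]},{"offset":[0,0,0.005],"rot":[0,0,0]},{"offset":[0,0,0.006],"rot":[0,0,0]},{"offset":[0,0,0.006],"rot":[0,0,0]},{"offset":[0,0,0.006],"rot":[0,0,0]}]'
python3 w.py 638.5 201.5 42 6
```

```text
t: 8.78
eef_pos: [640.7, 201.1, 49.0]
tool_rot: [-0.0, 0.669, 0.743, -0.0]
ft_force: [0.1, -0.5, -4.2]
grip_width: 51.8
finger_force: 30.0
t: 9.45
eef_pos: [640.9, 201.1, 46.4]
tool_rot: [-0.0, 0.669, 0.743, -0.0]
ft_force: [-0.3, -0.2, -3.9]
grip_width: 51.9
finger_force: 30.0
t 9.45 [640.9 201.1  46.4] F [-0.32 -0.24 -3.87] w 51.9 f 30.0 j [-0.57  0.68  0.28  1.64 -0.23  0.86 -0.08]
offset [ 0.001 -0.005  0.009] rot [-0.  0. -0.]
```

```bash
python3 -m pendant '[{"offset":[0,-0.002,0.001],"rot":[0,0,0]},{"offset":[0,-0.004,0.002],"rot":[0,0,0]},{"offset":[0,-0.004,0.004],"rot":[0,0,0]},{"offset":[0,-0.004,0.005],"rot":[0,0,0]},{"offset":[0,-0.004,0.006],"rot":[0,0,0]},{"offset":[0,-0.004,0.007],"rot":[0,0,0]},{"offset":[0,-0.004,0.007],"rot":[0,0,0]},{"offset":[0,-0.004,0.007],"rot":[0,0,0]}]'

```

```text
t: 10.12
eef_pos: [638.9, 201.0, 42.9]
tool_rot: [-0.0, 0.669, 0.743, -0.0]
ft_force: [-0.9, -1.0, -4.1]
grip_width: 52.0
finger_force: 30.0
```

```bash
python3 -m pendant '[{"offset":[0,0,0.001],"rot":[0,0,0]},{"offset":[0,0,0.002],"rot":[0,0,0]},{"offset":[0,0,0.003],"rot":[0,0,0]},{"offset":[0,0,0.004],"rot":[0,0,0]},{"offset":[0,0,0.004],"rot":[0,0,0]},{"offset":[0,0,0.004],"rot":[0,0,0]},{"offset":[0,0,0.004],"rot":[0,0,0]},{"offset":[0,0,0.004],"rot":[0,0,0]}]'

```

```text
t: 10.78
eef_pos: [639.0, 201.0, 42.1]
tool_rot: [-0.0, 0.669, 0.743, 0.0]
ft_force: [-2.3, 0.1, 6.2]
grip_width: 51.8
finger_force: 30.0
```

Floor contact at +6 N. Next I release to a moderate opening and retreat straight up.

```bash
python3 -m pendant '[{"offset":[0,0,0],"rot":[0,0,0]},{"offset":[0,0,0],"rot":[0,0,0]},{"offset":[0,0,0],"rot":[0,0,0]},{"offset":[0,0,0],"rot":[0,0,0]},{"offset":[0,0,0],"rot":[0,0,0]},{"offset":[0,0,0],"rot":[0,0,0]},{"offset":[0,0,0],"rot":[0,0,0]},{"offset":[0,0,0],"rot":[0,0,0]}]' 0
python3 -m pendant '[{"offset":[0,0,-0.01],"rot":[0,0,0]},{"offset":[0,0,-0.04],"rot":[0,0,0]},{"offset":[0,0,-0.08],"rot":[0,0,0]},{"offset":[0,0,-0.12],"rot":[0,0,0]},{"offset":[0,0,-0.16],"rot":[0,0,0]},{"offset":[0,0,-0.2],"rot":[0,0,0]},{"offset":[0,0,-0.23],"rot":[0,0,0]},{"offset":[0,0,-0.23],"rot":[0,0,0]}]'
python3 - <<'E'
from station import env
import cv2
c=env.camera("wrist");cv2.imwrite("pics/w4.png",c["color"][:,:,::-1])
print(env.read_state()["ft_force"])
E
```

```text
t: 11.45
eef_pos: [638.9, 201.0, 40.9]
tool_rot: [-0.0, 0.669, 0.743, -0.0]
ft_force: [-0.2, 0.5, -0.4]
grip_width: 87.7
finger_force: 0.0
t: 12.12
eef_pos: [640.8, 201.4, 160.0]
tool_rot: [0.001, 0.669, 0.743, 0.003]
ft_force: [0.2, -0.3, -0.9]
grip_width: 87.7
finger_force: 0.0
[-0.64100286  0.64923249  0.36615411]
```

View pics/w4.png

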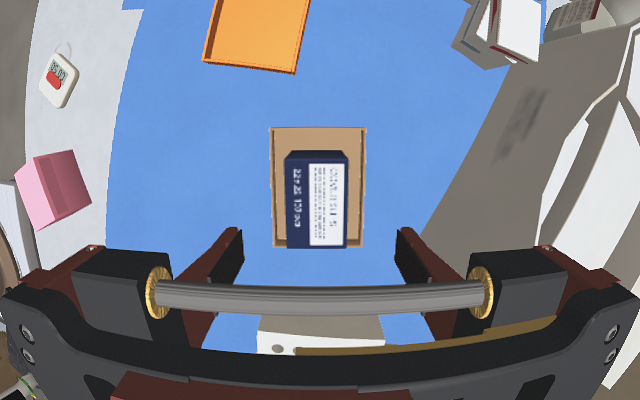

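The pack stands upright and centred in the brown tray at (317,200), inside the tray walls at columns 270–366. The gripper is clear, so I hand in.

```bash
python3 -c "
from station import env
print(env.close_job())"
```

```text
the job is handed in; nothing more can be done
None
```

The pack weighed about 385 g (3.8 N), so I stood it upright in the brown tray, set it down gently and handed the job in; no verdict was returned.

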